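# Empty the cartoner's bolted catch tray into the tote

### The job

Unlock the cartoner's clear guard by lifting the barrel bolt's handle out of its notch and drawing the bolt right out, push the guard fully back, and move every finished vial carton from the catch tray into the grey tote, all of them below its rim. Then pull the guard fully shut again, shoot the bolt fully home through its keeper and drop its handle back down into the notch. Do not knock over or shift the wash bottle, the tube rack or the yellow sharps bin.

Things in the scene. Friction and masses are not known exactly. Their poses are not given: they have to be found in the camera images.
- machine: Benchtop vial cartoner, white, fixed to the bench. Origin: on the bench, under the centre of its catch tray; x points away from the robot to its hood, y to the left, z up. Behind the tray a deck 73 mm high reaches to x = 240 mm, then the hood, 165 mm high. Left of the tray a side housing 50 mm high (y = 163 to 345 mm) carries the bolt on a block 89 mm high (x -58 to -2, y 200 to 312 mm).
- tray_floor (a point): Centre of the catch tray's floor, 20 mm above the bench. The tray is a steel trough, inside 210 mm in the machine's x by 310 mm in y; its walls, 8 mm thick, reach 73 mm above the bench.
- guard (a joint): Sliding guard over the tray: a clear panel in an aluminium frame, 240 x 360 mm, top face 86 mm above the bench. 0 = shut; 0.225 m = fully back, away from the robot along the machine's x. About 2 N of friction; stays where left. It cannot move while the bolt is through its keeper.
- guard_grip (a point): Middle of the guard's bow handle: a dark round bar 12 mm thick, 110 mm long along the machine's y, 36 mm above the guard's top face. It travels with the guard; with the guard shut it is at x = -85, y = 0, z = 122 mm of the machine. The guard's front edge lies 40 mm in front of it (-x).
- bolt (a joint): Barrel bolt: a 14 mm rod along the machine's y, axis at x = -30, z = 105 mm of the machine. 0 = home, its tip through the keeper (steel staple with a 20 mm gap on the guard's left frame rail, top 126 mm above the bench); 0.05 m = drawn right out, towards +y, away from the guard. About 1.5 N of friction. It enters the keeper only if the guard is shut to within 3 mm.
- bolt_handle (a joint): Turn of the bolt about its axis: 0 = handle level in a notch, pointing to the machine's -x (to the robot); 1.45 rad = almost upright. There is a notch with the bolt home and one with it drawn; a tooth between them blocks the handle, so the bolt slides only with the handle raised well up, beyond about 1.1 rad. Let go, the handle falls by its weight towards 0, into a notch or onto the tooth.
- bolt_knob (a point): Centre of the black ball, 18 mm across, at the end of the bolt's handle (rod 10 mm thick), 52 mm from the bolt's axis. Bolt home and handle down: x = -82, y = 235, z = 105 mm of the machine. It moves 50 mm in +y as the bolt is drawn, and up and towards +x on a 52 mm arc about the bolt's axis as the handle is lifted.
- tote: Grey plastic tote, open on top, loose, 0.8 kg: outside 310 mm in its x by 210 mm in its y by 85 mm high, walls and floor 5 mm; a rim lip stands out 6 mm. Origin at the centre of its underside.
- carton0_mid (a point): Centre of a finished vial carton, a plain white sealed cardboard box 75 x 40 x 40 mm, long along its own x; about 50 to 100 g. At the start it lies on the catch tray's floor, long side roughly along the machine's x. Four to six of the six numbered cartons are present; absent ones read None throughout.
- carton1_mid (a point): Centre of a finished vial carton, a plain white sealed cardboard box 75 x 40 x 40 mm, long along its own x; about 50 to 100 g. At the start it lies on the catch tray's floor, long side roughly along the machine's x. Four to six of the six numbered cartons are present; absent ones read None throughout.
- carton2_mid (a point): Centre of a finished vial carton, a plain white sealed cardboard box 75 x 40 x 40 mm, long along its own x; about 50 to 100 g. At the start it lies on the catch tray's floor, long side roughly along the machine's x. Four to six of the six numbered cartons are present; absent ones read None throughout.
- carton3_mid (a point): Centre of a finished vial carton, a plain white sealed cardboard box 75 x 40 x 40 mm, long along its own x; about 50 to 100 g. At the start it lies on the catch tray's floor, long side roughly along the machine's x. Four to six of the six numbered cartons are present; absent ones read None throughout.
- carton4_mid (a point): Centre of a finished vial carton, a plain white sealed cardboard box 75 x 40 x 40 mm, long along its own x; about 50 to 100 g. At the start it lies on the catch tray's floor, long side roughly along the machine's x. Four to six of the six numbered cartons are present; absent ones read None throughout.
- carton5_mid (a point): Centre of a finished vial carton, a plain white sealed cardboard box 75 x 40 x 40 mm, long along its own x; about 50 to 100 g. At the start it lies on the catch tray's floor, long side roughly along the machine's x. Four to six of the six numbered cartons are present; absent ones read None throughout.
- wash_bottle: White plastic wash bottle, 68 mm in diameter, 225 mm high with its spout; origin at the centre of its underside. Leave it alone.
- tube_rack: White rack of capped sample tubes, 90 x 130 x 106 mm; origin at the centre of its underside. Leave it alone.
- sharps_bin: Yellow round sharps bin, 152 mm across, 178 mm high; origin at the centre of its underside. Leave it alone.

How it is judged:
By the outcome, as a careful person would: the job done as asked, in the order asked, and still so for the second after the job is handed in, with the robot touching nothing.
Of carton0, carton1, carton2, carton3, carton4, carton5 only 4 to 6 are there at a start; the rules pass over those that are not, and their reading is None.
At some moment in a run one of tote may be knocked a few centimetres aside while the robot is not near it.
Once in a run the grip may slacken for a moment while it holds something.
It also fails if it takes over 210 s, if anything falls off the work surface, if the arm or the gripper's body presses on something with over 40 N, if the wrist force passes 120 N, or if a joint passes its speed limit or range.

### The arm

A 6-joint arm with a two-finger parallel gripper is mounted at the origin on the work surface. World frame = base frame: x ahead of the robot, y to its left, z up, the work surface at z = 0. Lengths are in m, angles in rad, forces in N, time in s.
With the tool pointing down it reaches from about 0.35 to 0.975 m from the base axis. Payload 4.9 kg.
Tool frame: the origin (TCP) lies on the mounting face of the last link; the fingertips stand 173 mm ahead of it and the grasp point (between the pads) lies 155 mm ahead of it; z points along the fingers, y is the direction in which the jaws open and shut (so a half turn about z gives the same grasp; the last joint's range is limited). The gripper opens to 85 mm and grips with 20 to 120 N. Pads are 22 mm wide; open, the fingers measure 114 mm over their backs; the gripper's body (76 mm by 85 mm) begins 54 mm behind the grasp point. The pads swing forward as they close: fully open they stand 13 mm farther back than shut.
Start: joints at [1.177, 0.053, 1.613, -0, 1.476, -0.119], TCP at [0.17, 0.602, 0.405] pointing down, gripper open.
Joint ranges: [-3.01, 3.01], [-1.01, 2.22], [0.06, 2.58], [-1.02, 4.17], [0.09, 2.62], [-3.14, 3.14]. Speed limits (rad/s): [2.57, 2.57, 3.14, 3.14, 3.14, 3.14].

### API

Orientations are given as a unit quaternion [x, y, z, w].
In Python, from station import bot gives the robot as it stands.
- The arm moves only by the tool arm_command, never from a script. Its argument "moves" is one flat list of numbers, 6 for each row, row after row: the shift along the tool's x, y, z in m, then the turn, a rotation vector about the tool's x, y, z in units of 5 degrees (1.0 is 5 degrees). A call has 1 to 20 rows; each row shifts and turns the commanded pose from where the row before left it, along the tool's axes as they then stand; what a row does not reach is not made up. A row lasts 1/12 s, in which the tool goes at most 41.7 mm and 7.16 degrees, less where a joint would pass 70% of its speed; a pose out of reach is approached as far as the arm can. A call is refused whole if a number of a shift passes 0.0417 or a number of a turn 1, either way. A call with a gripper value outside its range is refused whole. "hand" is the finger opening in m, from 0 to 0.0854, set as the call begins (left out, the last holds). The fingers move at their own pace and stop on an object; "grip_force" is the grip in N (left out, the last holds). Time passes only in rows, so rows that do not move let the fingers close. It gives the time, the measured TCP pose, the force and the opening at its end, in the units of the state.
- bot.get_obs(): the state, without advancing time (a new reading comes with each control period).
- bot.camera(name): name is "scene" or "top" or "wrist"; returns a dict with "image" (480x640x3 uint8, red, green, blue), "intrinsics" (3x3 intrinsics, pixels), "dist_coeffs" ([k1, k2, p1, p2, k3] as OpenCV has them; the pictures are not rectified), "R" (3x3) and "t" (3): a world point X has camera coordinates R X + t; the wrist camera has in their place "hand_eye" (4x4, takes a point from camera to tool coordinates, whose origin is the TCP and whose axes are the flange's). Camera axes: x right, y down, z forward; pixel columns grow to the right and rows downward; lengths in m; the calibration is good to about 2 mm. A picture is of the moment at which its call begins: read the wrist's pose just before it. There is no depth.
- bot.sign_off(): hands the job in, once; it reports no verdict.
The state is a dict: "t": time; "q": joint angles; "joint_vel": joint speeds; "joint_torque": joint torques, N m; "position": TCP position; "eef_rot": TCP orientation; "wrist_force": force on the tool from outside, world axes, zero at the start; "torque": the same for the moment, N m; "finger_gap": finger opening in m.
Only numpy, scipy, OpenCV 4.12 (cv2) and the standard library are available. Lean on these libraries where they do the work, as an engineer would, in place of code of your own. Each camera call takes 0.05 s, during which the arm holds its last target. There are 200 camera calls.

## Working session

There is one attempt and no reset: what is moved stays moved. The work goes in short steps, Python scripts to look and compute and a tool call to move; the robot and the scene stay as the last step left them, time stands still between calls to the robot, and variables do not carry over. Pictures are saved under pics/ and viewed, about 12 in all and at most 16, crops included, and the job is handed in when it is done.

Besides the shell and the picture viewer there is one more tool, called after "Request:" as a command line: name --argument value ..., lists and objects as JSON in quotes. arm_command: Moves the arm, as the interface text tells. Its arguments: {"type":"object","properties":{"moves":{"type":"array","items":{"type":"number"}},"hand":{"type":"number"},"grip_force":{"type":"number"}},"required":["moves"]}

```bash
mkdir -p pics; ls
cat > h.py <<'E'
import numpy as np,cv2,pickle
from scipy.spatial.transform import Rotation as Ro
from station import bot
def snap(name,f):
    o=bot.get_obs(); c=bot.camera(name); c['obs']=o
    if name=='wrist':
        T=np.eye(4);T[:3,:3]=Ro.from_quat(o['eef_rot']).as_matrix();T[:3,3]=o['position']
        M=np.linalg.inv(T@np.array(c['hand_eye'])); c['R']=M[:3,:3];c['t']=M[:3,3]
    pickle.dump(c,open(f'pics/{f}.pkl','wb')); cv2.imwrite(f'pics/{f}.png',c['image'][:,:,::-1]); return c
def load(f): return pickle.load(open(f'pics/{f}.pkl','rb'))
def ray(c,px):
    p=cv2.undistortPoints(np.array([[px]],float),np.array(c['intrinsics']),np.array(c['dist_coeffs']))[0,0]
    R=np.array(c['R']);o=-R.T@np.array(c['t']);d=R.T@np.array([p[0],p[1],1]);return o,d/np.linalg.norm(d)
def atz(c,px,z):
    o,d=ray(c,px);return o+d*(z-o[2])/d[2]
def tri(*cp):
    A=np.zeros((3,3));b=np.zeros(3);rs=[ray(c,p) for c,p in cp]
    for o,d in rs: P=np.eye(3)-np.outer(d,d);A+=P;b+=P@o
    X=np.linalg.solve(A,b);return X,[round(1e3*np.linalg.norm((np.eye(3)-np.outer(d,d))@(X-o)),1) for o,d in rs]
def proj(c,X):
    R=np.array(c['R']);return cv2.projectPoints(np.array(X,float).reshape(-1,3),cv2.Rodrigues(R)[0],np.array(c['t'],float),np.array(c['intrinsics']),np.array(c['dist_coeffs']))[0][:,0]
E
python3 - <<'E'
from h import *
for n in('scene','top','wrist'):
    c=snap(n,n+'0');R=np.array(c['R']);print(n,(-R.T@np.array(c['t'])).round(3),R[2].round(3))
print(bot.get_obs())
E
```

```text
pics
scene [ 1.474 -0.059  0.876] [-0.749  0.054 -0.661]
top [ 0.515 -0.009  1.556] [ 0.043  0.015 -0.999]
wrist [0.093 0.624 0.373] [ 0.3   -0.086 -0.95 ]
{'t': 0.15, 'q': array([ 1.17695089e+00,  5.32249268e-02,  1.61398427e+00,  9.27940405e-06,
        1.47600657e+00, -1.19004306e-01]), 'joint_vel': array([ 3.30793392e-04, -7.79080692e-05, -6.68537053e-03, -2.13456590e-05,
       -2.28365808e-03, -1.22981048e-03]), 'joint_torque': array([ 1.58200032e-04, -3.94236910e+01, -3.70723879e+01, -9.34507648e-05,
        4.61972086e-03,  4.51091273e-05]), 'position': array([0.16954099, 0.60134619, 0.4037296 ]), 'eef_rot': array([ 1.36988847e-01,  9.90572257e-01, -7.83849019e-04, -2.10297516e-04]), 'wrist_force': array([-0.26069164,  0.56916221, -0.74936255]), 'torque': array([ 0.00903047, -0.00102879, -0.04039132]), 'finger_gap': 0.08564345226272722}
```

View pics/top0.png

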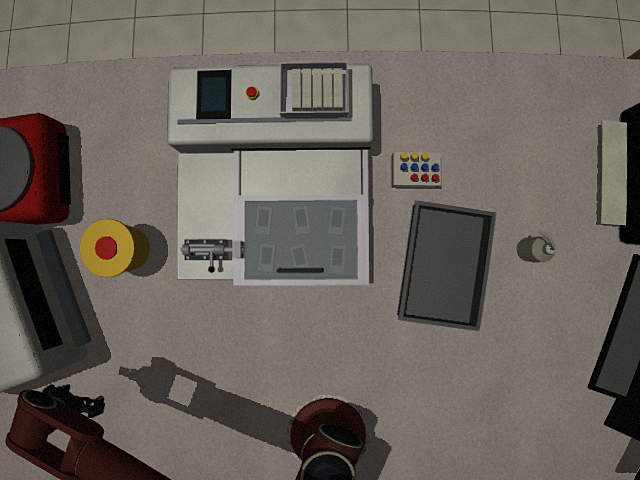

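View pics/scene0.png

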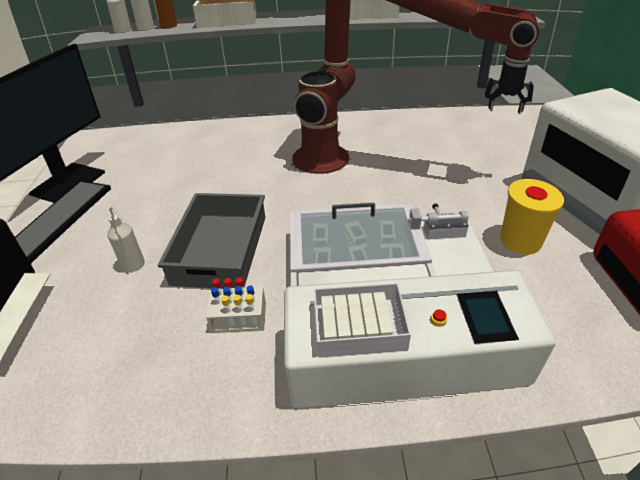

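The top view shows the machine nearly aligned with the world, its guard at (245-368, 200-285) with 6 cartons under it. The bolt is at about (180-240, 250), the tote at (447, 265), the rack at (416, 170), the bottle at (541, 247) and the bin at (107, 247). I'll enlarge the machine.

Run:
```python
import cv2
a=cv2.imread('pics/top0.png')[185:295,170:380]; a=cv2.resize(a,None,fx=3.8,fy=3.8,interpolation=cv2.INTER_CUBIC)
b=cv2.imread('pics/scene0.png')[190:280,270:480]; b=cv2.resize(b,None,fx=3.8,fy=3.8,interpolation=cv2.INTER_CUBIC)[:180*4]
import numpy as np
im=np.vstack([a,b]); s=cv2.resize(im,None,fx=600/im.shape[0],fy=600/im.shape[0]) if im.shape[0]>600 else im
print(a.shape,b.shape)
cv2.imwrite('pics/c1.png',cv2.convertScaleAbs(a,alpha=1.2));cv2.imwrite('pics/c2.png',b)
```

```text
(418, 798, 3) (342, 798, 3)
```

View pics/c1.png

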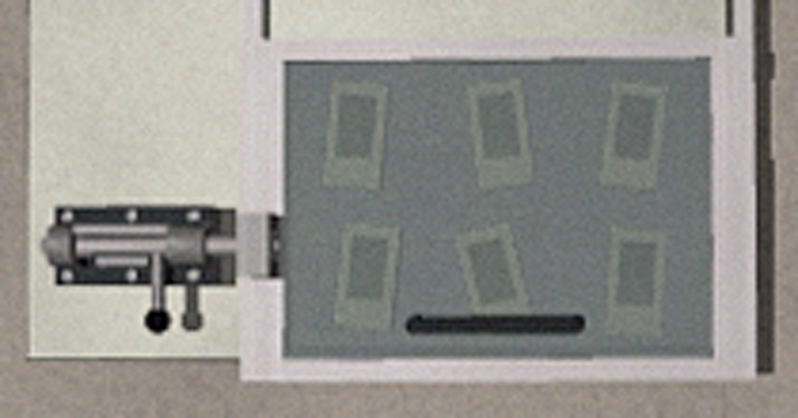

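View pics/c2.png

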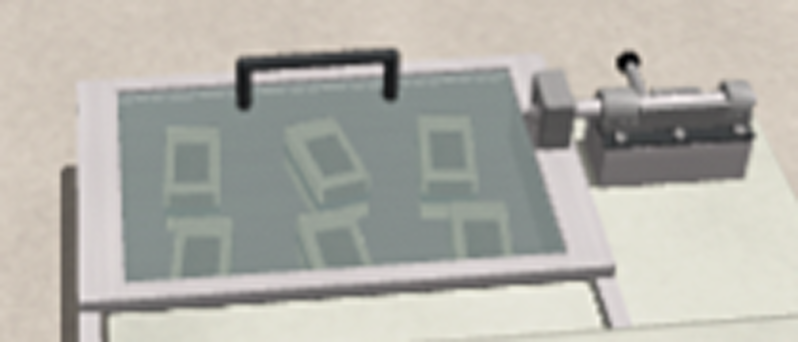

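```bash
cat > m.py <<'E'
from h import *
from scipy.optimize import least_squares
c=load('top0');s=load('scene0')
T=lambda u,v:(170+u/3.8,185+v/3.8)
S=lambda u,v:(270+u/3.8,190+v/3.8)
def run():
    print('knob',tri((c,T(157,320)),(s,S(627,60))));print('hand',tri((c,T(496,324)),(s,S(318,60))))
    obs=[(c,T(157,320),(-82,235,105)),(s,S(627,60),(-82,235,105)),(c,T(408,324),(-85,55,122)),(c,T(584,323),(-85,-55,122)),(c,T(241,380),(-125,180,86)),(c,T(757,377),(-125,-180,86)),(c,T(243,40),(115,180,86)),(c,T(755,38),(115,-180,86)),
     (s,S(78,86),(-125,-180,86)),(s,S(80,300),(115,-180,86)),(s,S(613,268),(115,180,86)),(s,S(318,60),(-85,0,122))]
    def W(p,X):
        a=p[2];R=np.array([[np.cos(a),-np.sin(a),0],[np.sin(a),np.cos(a),0],[0,0,1]]);return R@np.array(X)/1e3+np.array([p[0],p[1],0])
    f=lambda p:np.concatenate([proj(k,W(p,X))[0]-np.array(px) for k,px,X in obs])
    r=least_squares(f,[.5,.05,0],loss='soft_l1');print(r.x,f(r.x).reshape(-1,2).round(1).tolist())
if __name__=='__main__':
    run()
    # tote rim corners in top (z=.085), wide px
    for p in [(417,202),(494,212),(479,329),(399,319)]: print('tote',atz(c,p,.085).round(3))
    print('rack',atz(c,(416,170),.1),'bin',atz(c,(107,247),.178),'bottle',atz(c,(541,243),.2))
    for u,v in [(357,121),(500,121),(636,121),(369,262),(492,267),(636,266)]: print('carton',atz(c,T(u,v),.06).round(3))
E
python3 m.py
```

```text
knob (array([0.47295015, 0.3028801 , 0.10732121]), [np.float64(1.7), np.float64(1.7)])
hand (array([0.46938635, 0.06776748, 0.1228465 ]), [np.float64(2.6), np.float64(2.6)])
[ 0.55384979  0.06706091 -0.00500868] [[-0.3, -0.2], [-0.8, 0.7], [1.0, 0.1], [-2.7, 0.3], [-0.5, 0.0], [-0.7, 0.6], [-0.9, -0.4], [-0.8, -0.8], [-1.2, -1.1], [-1.2, 0.7], [-0.0, -0.7], [-1.1, 0.2]]
tote [ 0.646 -0.245  0.085]
tote [ 0.618 -0.454  0.085]
tote [ 0.305 -0.408  0.085]
tote [ 0.336 -0.193  0.085]
rack [ 0.73007204 -0.24126436  0.1       ] bin [0.53175142 0.5603737  0.178     ] bottle [ 0.53160884 -0.53957176  0.2       ]
carton [0.612 0.166 0.06 ]
carton [0.611 0.064 0.06 ]
carton [ 0.61  -0.032  0.06 ]
carton [0.512 0.158 0.06 ]
carton [0.508 0.071 0.06 ]
carton [ 0.507 -0.031  0.06 ]
```

The fit is good to about 1 px: machine at (0.554, 0.067) with yaw about 0, and knob and handle heights match the text. I'll go above the knob.

Request:
arm_command --moves '[0,0,0,0,0,-0.77,0,0,0,0,0,-0.77,0,0,0,0,0,-0.77,0,0,0,0,0,-0.77,-0.025,-0.025,0.003,0,0,0,-0.025,-0.025,0.003,0,0,0,-0.025,-0.025,0.003,0,0,0,-0.025,-0.025,0.003,0,0,0,-0.025,-0.025,0.003,0,0,0,-0.025,-0.025,0.003,0,0,0,-0.025,-0.025,0.003,0,0,0,-0.025,-0.025,0.003,0,0,0,-0.025,-0.025,0.003,0,0,0,-0.025,-0.025,0.003,0,0,0,-0.025,-0.025,0.003,0,0,0,-0.025,-0.025,0.003,0,0,0,0,0,0,0,0,0,0,0,0,0,0,0]' --hand 0.05 --grip_force 20

```text
t: 1.65
position: [0.4686, 0.2985, 0.3681]
eef_rot: [0.005, 1.0, -0.0, -0.001]
wrist_force: [-0.3, 0.0, 0.6]
finger_gap: 0.0499
```

Run:
```python
from h import *
c=snap('wrist','w1');print(c['obs']['position'],c['obs']['eef_rot'],c['obs']['q'])
print(proj(c,[[.473,.303,.105],[.469,.067,.122]]))
```

```text
[0.46861659 0.29845479 0.36806848] [ 4.69024343e-03  9.99988768e-01 -1.28405729e-04 -6.69378876e-04] [ 4.33082838e-01 -8.71157691e-02  1.81275135e+00  3.38923341e-04
  1.41727846e+00 -1.12838501e+00]
[[324.67046775 248.09553321]
 [-46.99820491 254.7037163 ]]
```

View pics/w1.png

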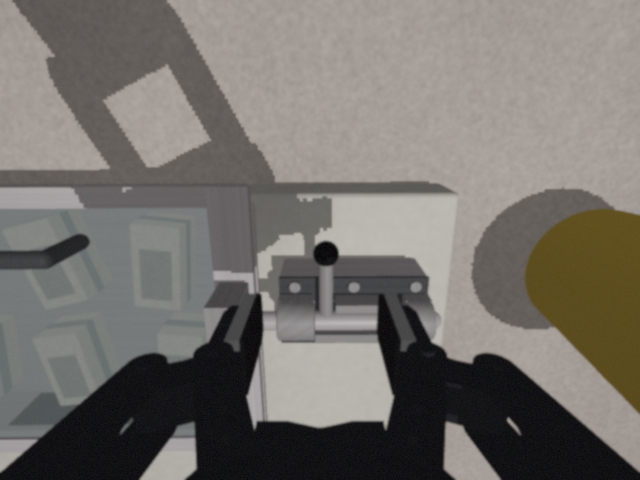

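The wrist view shows the knob at (326, 253), within 5 px of the prediction.

Run:
```python
from h import *
from m import c,s,T,S
w=load('w1');print(tri((w,(326,253)),(c,T(157,320)),(s,S(627,60))),atz(w,(326,253),.105),tri((w,(326,253)),(c,T(157,320))))
```

```text
(array([0.47408273, 0.30296388, 0.1086037 ]), [np.float64(1.4), np.float64(2.5), np.float64(1.2)]) [0.47659885 0.30389665 0.105     ] (array([0.47352573, 0.30216342, 0.11070986]), [np.float64(1.9), np.float64(1.9)])
```

Request:
arm_command --moves '[-0.0028,0.0022,0.014,0,0,0,-0.0027,0.0023,0.014,0,0,0,0,0,0.015,0,0,0,0,0,0.015,0,0,0,0,0,0.015,0,0,0,0,0,0.012,0,0,0,0,0,0.012,0,0,0,0,0,0.01,0,0,0,0,0,0,0,0,0,0,0,0,0,0,0]'

```text
t: 2.53
position: [0.473, 0.3043, 0.2611]
eef_rot: [0.003, 1.0, -0.0, -0.001]
wrist_force: [-0.3, 0.4, -0.1]
finger_gap: 0.0499
```

Request:
arm_command --moves '[0,0,0,0,0,0,0,0,0,0,0,0,0,0,0,0,0,0,0,0,0,0,0,0,0,0,0,0,0,0,0,0,0,0,0,0,0,0,0,0,0,0,0,0,0,0,0,0]' --hand 0.0 --grip_force 25

```text
t: 3.2
position: [0.4738, 0.3043, 0.2627]
eef_rot: [0.003, 1.0, 0.0, 0.001]
wrist_force: [-0.3, -0.1, 5.3]
finger_gap: 0.0161
```

Request:
arm_command --moves '[-0.0005,0,-0.007,0,0,0,-0.0014,0,-0.0069,0,0,0,-0.0023,0,-0.0066,0,0,0,-0.0032,0,-0.0062,0,0,0,-0.004,0,-0.0058,0,0,0,0,0,0,0,0,0]'

```text
t: 3.7
position: [0.4852, 0.3042, 0.2956]
eef_rot: [0.003, 1.0, -0.0, -0.0]
wrist_force: [-2.0, -0.8, 0.8]
finger_gap: 0.016
```

Request:
arm_command --moves '[-0.0047,0,-0.0052,0,0,0,-0.0054,0,-0.0045,0,0,0,-0.006,0,-0.0037,0,0,0,-0.0064,0,-0.0029,0,0,0,-0.0067,0,-0.002,0,0,0,0,0,0,0,0,0,0,0,0,0,0,0]'

```text
t: 4.28
position: [0.5146, 0.3039, 0.313]
eef_rot: [0.003, 1.0, 0.0, 0.0]
wrist_force: [-1.6, -0.8, 2.1]
finger_gap: 0.016
```

Run:
```python
from h import *
c=snap('scene','s1');a=c['image'][150:270,370:520,::-1];b=snap('wrist','w2')['image'][200:480,100:500,::-1]
im=np.hstack([cv2.resize(a,(400,320),interpolation=2),cv2.resize(b,(400,320))]);cv2.imwrite('pics/v1.png',im)
```

```text
(no output)
```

View pics/v1.png

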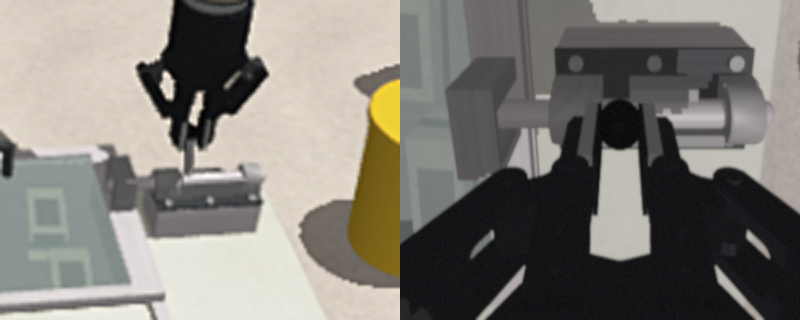

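The handle is upright with the ball between the pads, so I'll draw the bolt +y.

Request:
arm_command --moves '[0,0.006,0,0,0,0,0,0.008,0,0,0,0,0,0.008,0,0,0,0,0,0.008,0,0,0,0,0,0.008,0,0,0,0,0,0.008,0,0,0,0,0,0.005,0,0,0,0,0,0,0,0,0,0,0,0,0,0,0]'

```text
$.moves: bad value
```

Request:
arm_command --moves '[0,0.006,0,0,0,0,0,0.008,0,0,0,0,0,0.008,0,0,0,0,0,0.008,0,0,0,0,0,0.008,0,0,0,0,0,0.008,0,0,0,0,0,0.005,0,0,0,0,0,0,0,0,0,0]'

```text
t: 5.05
position: [0.5141, 0.3543, 0.3122]
eef_rot: [0.002, 1.0, -0.004, -0.001]
wrist_force: [-4.4, -11.8, 7.8]
finger_gap: 0.0158
```

Request:
arm_command --moves '[0.0067,-0.0005,0.002,0,0,0,0.0064,0,0.0029,0,0,0,0.006,0,0.0037,0,0,0,0.0054,0,0.0045,0,0,0,0.0047,0,0.0052,0,0,0,0.004,0,0.0058,0,0,0,0.0032,0,0.0062,0,0,0,0.0023,0,0.0066,0,0,0,0.0014,0,0.0069,0,0,0,0.0005,0,0.005,0,0,0,0,0,0,0,0,0]'

```text
t: 5.97
position: [0.4743, 0.3539, 0.2649]
eef_rot: [0.003, 1.0, -0.003, 0.0]
wrist_force: [-4.0, -11.5, 9.1]
finger_gap: 0.0159
```

Request:
arm_command --moves '[0,0,0,0,0,0,0,0,0,0,0,0,0,0,0,0,0,0,0,0,0,0,0,0,0,0,-0.02,0,0,0,0,0,-0.025,0,0,0,0,0,-0.025,0,0,0,0,0,-0.025,0,0,0,0,0,0,0,0,0]' --hand 0.05

```text
t: 6.72
position: [0.4748, 0.3558, 0.3652]
eef_rot: [0.003, 1.0, 0.003, 0.005]
wrist_force: [2.1, -0.1, 1.5]
finger_gap: 0.0499
```

Run:
```python
from h import *
c=snap('scene','s2');a=c['image'][170:270,370:520,::-1];b=snap('wrist','w3')['image'][150:480,100:600,::-1]
im=np.hstack([cv2.resize(a,(400,320),interpolation=2),cv2.resize(b,(400,320))]);cv2.imwrite('pics/v2.png',im)
o=bot.get_obs();print(o['position'],o['wrist_force'])
```

```text
[0.47380499 0.35513173 0.35997212] [ 0.08719899 -0.67398455 -1.16611561]
```

View pics/v2.png

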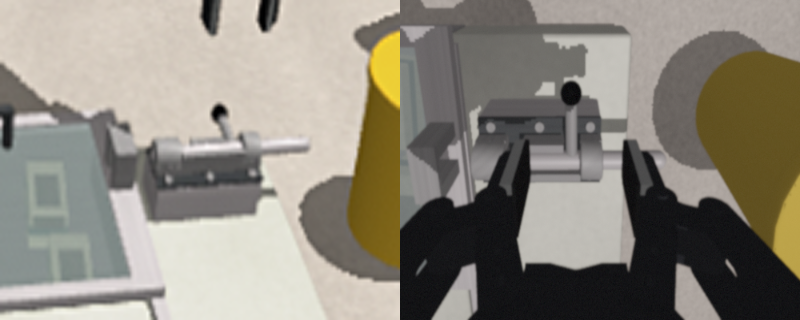

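The bolt is drawn with its handle down. Next I'll close the fingers, go in front of the bow handle and push.

Request:
arm_command --moves '[0.0028,-0.024,0.003,0,0,0,0.0028,-0.024,0.003,0,0,0,0.0028,-0.024,0.003,0,0,0,0.0028,-0.024,0.003,0,0,0,0.0028,-0.024,0.003,0,0,0,0.0028,-0.024,0.003,0,0,0,0.0028,-0.024,0.003,0,0,0,0.0028,-0.024,0.003,0,0,0,0.0028,-0.024,0.003,0,0,0,0.0028,-0.024,0.003,0,0,0,0.0028,-0.024,0.003,0,0,0,0.0028,-0.024,0.003,0,0,0,0,0,0.015,0,0,0,0,0,0.015,0,0,0,0,0,0.014,0,0,0,0,0,0,0,0,0]' --hand 0

```text
t: 8.15
position: [0.4362, 0.0668, 0.2736]
eef_rot: [0.003, 1.0, 0.0, -0.005]
wrist_force: [0.7, 0.3, -0.3]
finger_gap: 0.0
```

Request:
arm_command --moves '[-0.012,0,0,0,0,0,-0.016,0,0,0,0,0,-0.018,0,0,0,0,0,-0.018,0,0,0,0,0,-0.018,0,0,0,0,0,-0.018,0,0,0,0,0,-0.018,0,0,0,0,0,-0.018,0,0,0,0,0,-0.018,0,0,0,0,0,-0.018,0,0,0,0,0,-0.018,0,0,0,0,0,-0.018,0,0,0,0,0,-0.015,0,0,0,0,0,0,0,0,0,0,0]'

```text
t: 9.32
position: [0.6626, 0.0657, 0.2775]
eef_rot: [0.003, 1.0, 0.0, -0.0]
wrist_force: [-0.3, -0.6, 0.2]
finger_gap: -0.0
```

Request:
arm_command --moves '[-0.006,0,0,0,0,0,-0.005,0,0,0,0,0,-0.005,0,0,0,0,0,-0.004,0,0,0,0,0,0,0,0,0,0,0]'

```text
t: 9.73
position: [0.6806, 0.0656, 0.278]
eef_rot: [0.003, 1.0, 0.0, -0.003]
wrist_force: [-6.8, 0.3, 0.6]
finger_gap: -0.0
```

Request:
arm_command --moves '[-0.003,0,0,0,0,0,-0.002,0,0,0,0,0,0,0,0,0,0,0]'

```text
t: 9.98
position: [0.683, 0.0658, 0.2779]
eef_rot: [0.003, 1.0, -0.0, -0.009]
wrist_force: [-23.7, -0.4, 12.1]
finger_gap: -0.0
```

Request:
arm_command --moves '[0.01,0,0,0,0,0,0.02,0,0,0,0,0,0.02,0,-0.01,0,0,0,0.015,0,-0.025,0,0,0,0.015,0,-0.025,0,0,0,0.015,0,-0.025,0,0,0,0.015,0,-0.025,0,0,0,0.015,0,-0.025,0,0,0,0.015,0,-0.025,0,0,0,0.015,0,-0.015,0,0,0,0,0,0,0,0,0,0,0,0,0,0,0]' --hand 0.06

```text
t: 10.98
position: [0.5312, 0.0663, 0.4556]
eef_rot: [0.003, 1.0, -0.0, 0.003]
wrist_force: [-0.6, -0.1, 0.4]
finger_gap: 0.0603
```

Run:
```python
from h import *
w=snap('wrist','w4');t=snap('top','t4');print(w['obs']['position'],w['obs']['eef_rot'])
a=cv2.resize(t['image'][185:310,230:380,::-1],None,fx=4,fy=4,interpolation=2)
cv2.imwrite('pics/v3.png',a)
```

```text
[0.5311935  0.06633634 0.45558117] [ 3.00809799e-03  9.99992254e-01 -7.01892451e-05  2.53753594e-03]
```

View pics/w4.png

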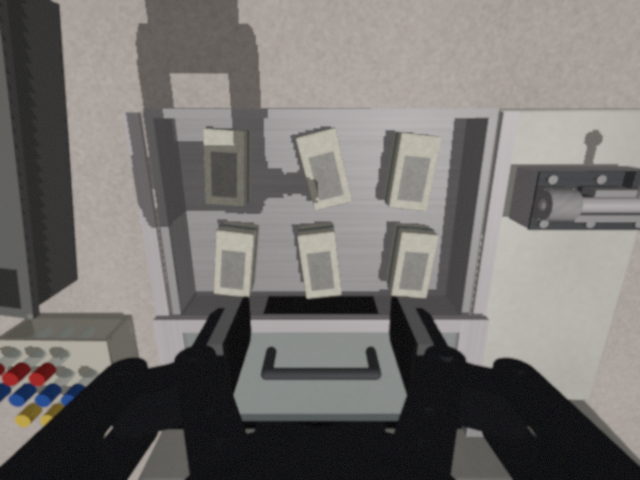

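View pics/v3.png

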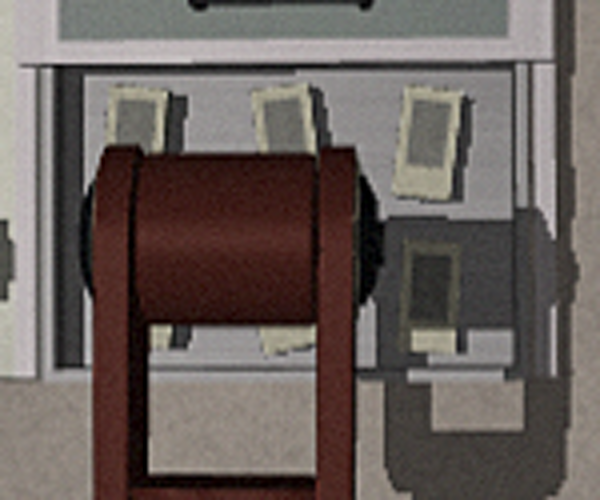

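The tray is open and six cartons are visible in two rows at wrist (203-440, 128-300). I'll enlarge it once for the corners.

Run:
```python
import cv2
a=cv2.imread('pics/w4.png')[115:315,180:460];cv2.imwrite('pics/v4.png',cv2.convertScaleAbs(cv2.resize(a,None,fx=2.85,fy=2.85,interpolation=2),alpha=1.2))
```

```text
(no output)
```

View pics/v4.png

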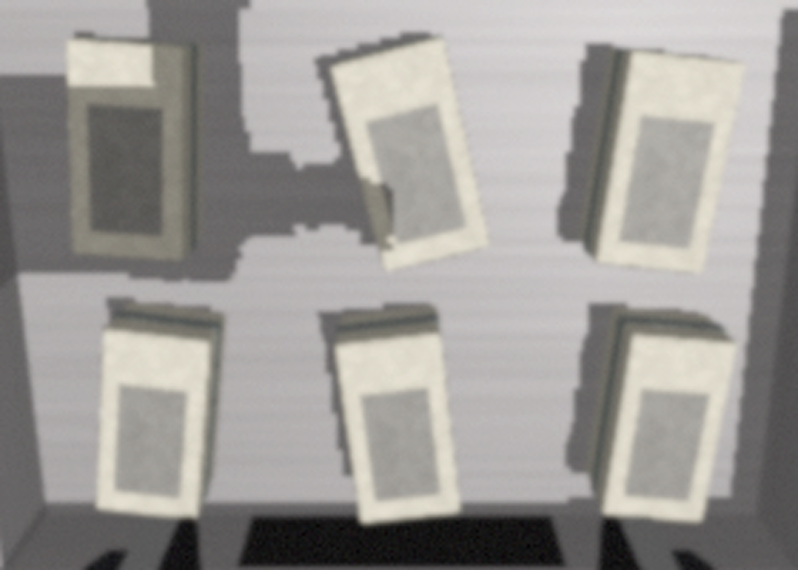

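```bash
cat > cart.py <<'E'
from h import *
w=load('w4');t=load('t4');f=2.85
Q=dict(A=[(67,38),(190,44),(182,260),(72,252)],B=[(330,68),(442,38),(487,243),(388,270)],C=[(630,52),(743,63),(702,272),(597,260)],D=[(104,328),(212,337),(198,517),(96,510)],E=[(334,344),(437,334),(461,513),(361,524)],F=[(630,333),(735,343),(703,521),(603,514)])
for k,q in Q.items():
    P=np.array([atz(w,(180+u/f,115+v/f),.06) for u,v in q]);m=P.mean(0)
    L=(P[2]+P[3]-P[0]-P[1])/2;W=(P[1]+P[2]-P[0]-P[3])/2
    print(k,m[:2].round(4),'L',np.linalg.norm(L).round(4),'W',np.linalg.norm(W).round(4),'yaw',np.degrees(np.arctan2(L[1],L[0])).round(1),np.degrees(np.arctan2(-W[0],W[1])).round(1),'label')
# height check: D far-right & near corners in top crop
for n,a,b in [('D TLnear',(104,328),(462,90)),('D far',(198,517),(408,86)),('E far',(361,524),(310,86)),('F far',(603,514),(166,90))]:
    pass
print(tri((w,(180+96/f,115+510/f)),(t,(230+462/4,185+91/4))),tri((w,(180+198/f,115+517/f)),(t,(230+406/4,185+86/4))))
E
python3 cart.py
```

```text
A [ 0.5002 -0.0273] L 0.0751 W 0.0407 yaw -5.6 -3.8 label
B [0.5029 0.0727] L 0.0734 W 0.0384 yaw 14.2 14.6 label
C [0.506  0.1628] L 0.0734 W 0.0389 yaw -5.8 -6.4 label
D [ 0.6042 -0.0272] L 0.0757 W 0.0401 yaw -7.9 -5.1 label
E [0.6072 0.0672] L 0.0753 W 0.0393 yaw 7.1 6.1 label
F [0.6074 0.1705] L 0.0748 W 0.0398 yaw -4.3 -5.4 label
(array([ 0.63540498, -0.05224523,  0.06625038]), [np.float64(2.4), np.float64(2.4)]) (array([ 0.63919996, -0.01388304,  0.06530888]), [np.float64(3.0), np.float64(3.0)])
```

Sizes check out (75 x 40 mm, top at about 60-65 mm). I'll write a planner helper that prints segment numbers, plus a tote-shift check.

```bash
cat > plan.py <<'E'
from h import *
import math
C=dict(A=(.5002,-.0273,-4.7),B=(.5029,.0727,14.4),C=(.506,.1628,-6.1),D=(.6042,-.0272,-6.5),E=(.6072,.0672,6.6),F=(.6074,.1705,-4.9))
TOTE=[.476,-.325,-8.9]
def slot(i,j):
    a=math.radians(TOTE[2]);u=np.array([math.cos(a),math.sin(a)]);v=np.array([-u[1],u[0]])
    return (*(np.array(TOTE[:2])+i*.095*u+j*.042*v),TOTE[2])
def cur():
    o=bot.get_obs();M=Ro.from_quat(o['eef_rot']).as_matrix();return o['position'],math.degrees(math.atan2(-M[1,0],-M[0,0])),M
def plan(wps):
    "wps: (x,y,z,yaw,maxstep); prints turn about tool z (units), then rows"
    p,y,M=cur();print('tilt deg',np.degrees([M[0,2],M[1,2]]).round(2))
    for x,yy,z,yaw,st in wps:
        tu=-(yaw-y)/5
        a=math.radians(yaw);R=np.array([[-math.cos(a),-math.sin(a),0],[-math.sin(a),math.cos(a),0],[0,0,-1]])
        d=R.T@(np.array([x,yy,z])-p);n=max(1,math.ceil(np.linalg.norm(d)/st))
        print(f'turn {tu:.2f}; {n} rows of',(d/n).round(4));p=np.array([x,yy,z]);y=yaw
def pick(k):
    x,y,a=C[k];plan([(x,y,.29,a,.03),(x,y,.203,a,.018)])
def place(i,j):
    p,_,_=cur();x,y,a=slot(i,j);print(np.round((x,y,a),3));plan([(p[0],p[1],.30,cur()[1],.022),(x,y,.30,a,.03),(x,y,.191,a,.018)])
def totecheck(n):
    t=snap('top',n);b=load('top0')['image'];m=cv2.matchTemplate(t['image'],b[225:335,392:500],cv2.TM_CCOEFF_NORMED)
    _,v,_,l=cv2.minMaxLoc(m[190:260,350:430]);print('tote shift px',l[0]-42,l[1]-35,'score',round(v,3))
E
python3 - <<'E'
from plan import *
totecheck('t5');pick('D');print(slot(1,1),slot(0,-1))
E
```

```text
tote shift px 0 0 score 0.99
tilt deg [-0.13 -0.  ]
turn 1.23; 7 rows of [-0.0118 -0.0121  0.0231]
turn -0.00; 5 rows of [0.     0.     0.0174]
(np.float64(0.5763540234726696), np.float64(-0.29820317233613514), -8.9) (np.float64(0.4695021637754223), np.float64(-0.36649431436231433), -8.9)
```

Request:
arm_command --moves '[0,0,0,0,0,0.62,0,0,0,0,0,0.61,-0.0118,-0.0121,0.0231,0,0,0,-0.0118,-0.0121,0.0231,0,0,0,-0.0118,-0.0121,0.0231,0,0,0,-0.0118,-0.0121,0.0231,0,0,0,-0.0118,-0.0121,0.0231,0,0,0,-0.0118,-0.0121,0.0231,0,0,0,-0.0118,-0.0121,0.0231,0,0,0,0,0,0.018,0,0,0,0,0,0.018,0,0,0,0,0,0.018,0,0,0,0,0,0.018,0,0,0,0,0,0.015,0,0,0,0,0,0,0,0,0,0,0,0,0,0,0]'

```text
t: 12.47
position: [0.603, -0.0271, 0.2023]
eef_rot: [0.057, 0.998, 0.0, -0.002]
wrist_force: [-0.4, -0.6, -0.3]
finger_gap: 0.0598
```

Request:
arm_command --moves '[0,0,0,0,0,0,0,0,0,0,0,0,0,0,0,0,0,0,0,0,0,0,0,0,0,0,0,0,0,0,0,0,0,0,0,0]' --hand 0.02 --grip_force 35

```text
t: 12.97
position: [0.6041, -0.0272, 0.206]
eef_rot: [0.057, 0.998, -0.0, 0.001]
wrist_force: [0.5, -0.2, 2.5]
finger_gap: 0.0393
```

```bash
python3 -c "
from plan import *
totecheck('t6');place(1,1)"
```

```text
tote shift px 0 0 score 0.991
[ 0.576 -0.298 -8.9  ]
tilt deg [ 0.09 -0.02]
turn -0.00; 5 rows of [ 0.      0.     -0.0188]
turn 0.48; 10 rows of [-0.0014 -0.0272  0.    ]
turn -0.00; 7 rows of [0.     0.     0.0156]
```

Request:
arm_command --moves '[0,0,-0.012,0,0,0,0,0,-0.02,0,0,0,0,0,-0.02,0,0,0,0,0,-0.022,0,0,0,0,0,-0.02,0,0,0,0,0,0,0,0,0.48,-0.0014,-0.0272,0,0,0,0,-0.0014,-0.0272,0,0,0,0,-0.0014,-0.0272,0,0,0,0,-0.0014,-0.0272,0,0,0,0,-0.0014,-0.0272,0,0,0,0,-0.0014,-0.0272,0,0,0,0,-0.0014,-0.0272,0,0,0,0,-0.0014,-0.0272,0,0,0,0,-0.0014,-0.0272,0,0,0,0,-0.0014,-0.0272,0,0,0,0,0,0,0,0,0,0]'

```text
t: 14.43
position: [0.5746, -0.3021, 0.2998]
eef_rot: [0.08, 0.997, -0.001, 0.0]
wrist_force: [-0.5, -0.6, -0.6]
finger_gap: 0.0393
```

Request:
arm_command --moves '[0,0,0.015,0,0,0,0,0,0.015,0,0,0,0,0,0.015,0,0,0,0,0,0.015,0,0,0,0,0,0.015,0,0,0,0,0,0.015,0,0,0,0,0,0.014,0,0,0,0,0,0,0,0,0,0,0,0,0,0,0]'

```text
t: 15.18
position: [0.5755, -0.2978, 0.194]
eef_rot: [0.077, 0.997, 0.0, -0.001]
wrist_force: [0.3, 0.1, -0.7]
finger_gap: 0.0398
```

Request:
arm_command --moves '[0,0,0,0,0,0,0,0,0,0,0,0,0,0,0,0,0,0,0,0,-0.01,0,0,0,0,0,-0.018,0,0,0,0,0,-0.02,0,0,0,0,0,-0.02,0,0,0,0,0,-0.02,0,0,0,0,0,-0.018,0,0,0,0,0,0,0,0,0,0,0,0,0,0,0]' --hand 0.055

```text
t: 16.1
position: [0.5759, -0.2981, 0.3032]
eef_rot: [0.077, 0.997, -0.001, 0.002]
wrist_force: [0.2, 0.7, -0.9]
finger_gap: 0.0547
```

```bash
sed -i 's/(x,y,.203,a,.018)/(x,y,.206,a,.018)/;s/(x,y,.191,a,.018)/(x,y,.194,a,.018)/' plan.py; python3 -c "
from plan import *
pick('E')"
```

```text
tilt deg [ 0.18 -0.09]
turn -3.10; 13 rows of [-0.0056  0.0276  0.001 ]
turn -0.00; 5 rows of [0.     0.     0.0168]
```

Request:
arm_command --moves '[0,0,0,0,0,-0.78,0,0,0,0,0,-0.78,0,0,0,0,0,-0.77,0,0,0,0,0,-0.77,-0.0056,0.0276,0.001,0,0,0,-0.0056,0.0276,0.001,0,0,0,-0.0056,0.0276,0.001,0,0,0,-0.0056,0.0276,0.001,0,0,0,-0.0056,0.0276,0.001,0,0,0,-0.0056,0.0276,0.001,0,0,0,-0.0056,0.0276,0.001,0,0,0,-0.0056,0.0276,0.001,0,0,0,-0.0056,0.0276,0.001,0,0,0,-0.0056,0.0276,0.001,0,0,0,-0.0056,0.0276,0.001,0,0,0,-0.0056,0.0276,0.001,0,0,0,-0.0056,0.0276,0.001,0,0,0,0,0,0,0,0,0,0,0,0,0,0,0]' --hand 0.06

```text
t: 17.68
position: [0.6058, 0.068, 0.286]
eef_rot: [-0.059, 0.998, 0.0, -0.002]
wrist_force: [0.3, -0.1, 0.6]
finger_gap: 0.0599
```

Request:
arm_command --moves '[0,0,0.017,0,0,0,0,0,0.017,0,0,0,0,0,0.017,0,0,0,0,0,0.017,0,0,0,0,0,0.016,0,0,0,0,0,0,0,0,0,0,0,0,0,0,0]'

```text
t: 18.27
position: [0.6057, 0.0657, 0.2023]
eef_rot: [-0.057, 0.998, 0.0, -0.002]
wrist_force: [-0.2, 0.2, 0.7]
finger_gap: 0.0605
```

Request:
arm_command --moves '[0,0,0,0,0,0,0,0,0,0,0,0,0,0,0,0,0,0,0,0,0,0,0,0,0,0,0,0,0,0]' --hand 0.02

```text
t: 18.68
position: [0.6072, 0.0666, 0.2054]
eef_rot: [-0.058, 0.998, -0.0, 0.001]
wrist_force: [-0.2, -1.2, 3.0]
finger_gap: 0.0396
```

```bash
python3 -c "
from plan import *
totecheck('t7');place(0,1)"
```

```text
tote shift px 0 13 score 0.923
[ 0.482 -0.284 -8.9  ]
tilt deg [ 0.13 -0.02]
turn -0.00; 5 rows of [ 0.      0.     -0.0189]
turn 3.10; 13 rows of [ 0.0053 -0.0281  0.    ]
turn -0.00; 6 rows of [0.     0.     0.0177]
```

The tote was knocked about 13 px. I'll look at it.

```bash
python3 -c "
import cv2
a=cv2.imread('pics/t7.png')[190:365,370:520];cv2.imwrite('pics/v5.png',cv2.convertScaleAbs(cv2.resize(a,None,fx=3.4,fy=3.4,interpolation=2),alpha=1.5))"
```

```text
(no output)
```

View pics/v5.png

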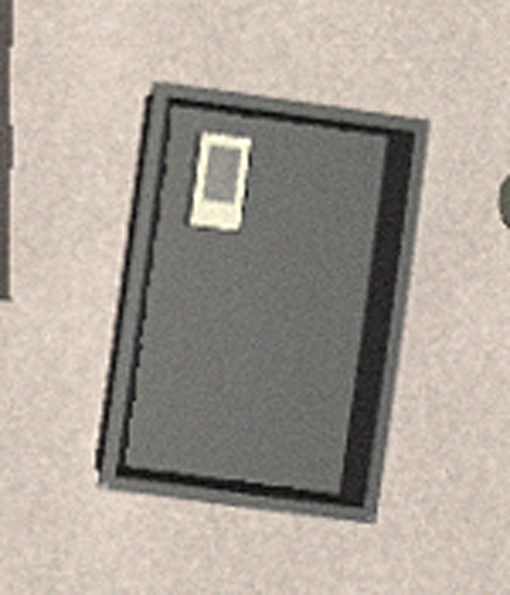

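Outer rim corners in the crop are (155,83), (429,121), (376,521) and (100,484), and carton D sits at the inner top-left.

Run:
```python
from plan import *
t=load('t7');g=lambda u,v,z:atz(t,(370+u/3.4,190+v/3.4),z)
P=np.array([g(*q,.085) for q in [(155,83),(429,121),(376,521),(100,484)]]);m=P.mean(0)
L=(P[0]+P[1]-P[2]-P[3])/2;W=(P[0]+P[3]-P[1]-P[2])/2
yaw=np.degrees(np.arctan2(L[1],L[0]));print(m,np.linalg.norm(L),np.linalg.norm(W),yaw,np.degrees(np.arctan2(-W[0],W[1])))
k=np.mean([g(*q,.045) for q in [(205,132),(250,138),(238,230),(191,224)]],0)
a=math.radians(yaw);d=(k-m)[:2];print('carton in tote',d@[math.cos(a),math.sin(a)],d@[-math.sin(a),math.cos(a)])
```

```text
[ 0.44039924 -0.32638057  0.085     ] 0.3172067802963126 0.2216288141421165 -8.424042162924161 -8.55695996560222
carton in tote 0.09104439402258473 0.04141559032064048
```

```bash
sed -i 's/^TOTE=.*/TOTE=[.4404,-.3264,-8.5]/' plan.py; python3 -c "
from plan import *
place(0,1)"
```

```text
[ 0.447 -0.285 -8.5  ]
tilt deg [ 0.13 -0.02]
turn -0.00; 5 rows of [ 0.      0.     -0.0189]
turn 3.02; 13 rows of [ 0.0082 -0.0286  0.    ]
turn -0.00; 6 rows of [0.     0.     0.0177]
```

Request:
arm_command --moves '[0,0,-0.012,0,0,0,0,0,-0.02,0,0,0,0,0,-0.02,0,0,0,0,0,-0.022,0,0,0,0,0,-0.02,0,0,0,0,0,0,0,0,0.76,0,0,0,0,0,0.76,0,0,0,0,0,0.75,0,0,0,0,0,0.75,0.0082,-0.0286,0,0,0,0,0.0082,-0.0286,0,0,0,0,0.0082,-0.0286,0,0,0,0,0.0082,-0.0286,0,0,0,0,0.0082,-0.0286,0,0,0,0,0.0082,-0.0286,0,0,0,0,0.0082,-0.0286,0,0,0,0,0.0082,-0.0286,0,0,0,0,0.0082,-0.0286,0,0,0,0,0.0082,-0.0286,0,0,0,0,0.0082,-0.0286,0,0,0,0]'

```text
t: 20.4
position: [0.4699, -0.2319, 0.2984]
eef_rot: [0.074, 0.997, 0.0, 0.0]
wrist_force: [0.2, -0.2, -0.2]
finger_gap: 0.0395
```

Request:
arm_command --moves '[0.0082,-0.0286,0,0,0,0,0.0082,-0.0286,0,0,0,0,0,0,0,0,0,0,0,0,0,0,0,0,0,0,0.018,0,0,0,0,0,0.018,0,0,0,0,0,0.018,0,0,0,0,0,0.018,0,0,0,0,0,0.018,0,0,0,0,0,0.014,0,0,0,0,0,0,0,0,0,0,0,0,0,0,0]'

```text
t: 21.4
position: [0.4465, -0.2842, 0.1937]
eef_rot: [0.073, 0.997, 0.001, -0.001]
wrist_force: [0.1, 0.9, 0.5]
finger_gap: 0.0393
```

Target reached. Release, rise, plan F.

Request:
arm_command --moves '[0,0,0,0,0,0,0,0,0,0,0,0,0,0,0,0,0,0,0,0,-0.01,0,0,0,0,0,-0.018,0,0,0,0,0,-0.02,0,0,0,0,0,-0.02,0,0,0,0,0,-0.02,0,0,0,0,0,-0.018,0,0,0,0,0,0,0,0,0,0,0,0,0,0,0]' --hand 0.055

```text
t: 22.32
position: [0.4465, -0.2853, 0.3019]
eef_rot: [0.074, 0.997, -0.001, 0.001]
wrist_force: [-0.9, 0.0, -0.5]
finger_gap: 0.055
```

```bash
python3 -c "
from plan import *
pick('F')"
```

```text
tilt deg [ 0.15 -0.11]
turn -0.72; 17 rows of [-0.0071  0.0275  0.0007]
turn -0.00; 5 rows of [0.     0.     0.0168]
```

Request:
arm_command --moves '[0,0,0,0,0,-0.72,-0.0071,0.0275,0.0007,0,0,0,-0.0071,0.0275,0.0007,0,0,0,-0.0071,0.0275,0.0007,0,0,0,-0.0071,0.0275,0.0007,0,0,0,-0.0071,0.0275,0.0007,0,0,0,-0.0071,0.0275,0.0007,0,0,0,-0.0071,0.0275,0.0007,0,0,0,-0.0071,0.0275,0.0007,0,0,0,-0.0071,0.0275,0.0007,0,0,0,-0.0071,0.0275,0.0007,0,0,0,-0.0071,0.0275,0.0007,0,0,0,-0.0071,0.0275,0.0007,0,0,0,-0.0071,0.0275,0.0007,0,0,0,-0.0071,0.0275,0.0007,0,0,0,-0.0071,0.0275,0.0007,0,0,0,-0.0071,0.0275,0.0007,0,0,0,-0.0071,0.0275,0.0007,0,0,0,0,0,0,0,0,0,0,0,0,0,0,0]' --hand 0.06

```text
t: 23.98
position: [0.6058, 0.1713, 0.2861]
eef_rot: [0.042, 0.999, -0.0, -0.002]
wrist_force: [0.1, -0.7, -0.6]
finger_gap: 0.0594
```

Request:
arm_command --moves '[0,0,0.017,0,0,0,0,0,0.017,0,0,0,0,0,0.017,0,0,0,0,0,0.017,0,0,0,0,0,0.016,0,0,0,0,0,0,0,0,0,0,0,0,0,0,0]'

```text
t: 24.57
position: [0.6054, 0.1691, 0.2024]
eef_rot: [0.043, 0.999, -0.0, -0.002]
wrist_force: [-0.1, -0.0, 0.3]
finger_gap: 0.0599
```

Request:
arm_command --moves '[0,0,0,0,0,0,0,0,0,0,0,0,0,0,0,0,0,0,0,0,0,0,0,0,0,0,0,0,0,0]' --hand 0.02

```text
t: 24.98
position: [0.6069, 0.1703, 0.2056]
eef_rot: [0.043, 0.999, 0.0, 0.001]
wrist_force: [-0.9, 0.2, 4.1]
finger_gap: 0.0391
```

```bash
python3 -c "
from plan import *
totecheck('t8');place(-1,1)"
```

```text
tote shift px 0 13 score 0.887
[ 0.353 -0.271 -8.5  ]
tilt deg [ 0.12 -0.  ]
turn -0.00; 5 rows of [ 0.      0.     -0.0189]
turn 0.72; 17 rows of [ 0.011  -0.0279  0.    ]
turn -0.00; 6 rows of [0.     0.     0.0177]
```

Request:
arm_command --moves '[0,0,-0.012,0,0,0,0,0,-0.02,0,0,0,0,0,-0.02,0,0,0,0,0,-0.022,0,0,0,0,0,-0.02,0,0,0,0,0,0,0,0,0.72,0.011,-0.0279,0,0,0,0,0.011,-0.0279,0,0,0,0,0.011,-0.0279,0,0,0,0,0.011,-0.0279,0,0,0,0,0.011,-0.0279,0,0,0,0,0.011,-0.0279,0,0,0,0,0.011,-0.0279,0,0,0,0,0.011,-0.0279,0,0,0,0,0.011,-0.0279,0,0,0,0,0.011,-0.0279,0,0,0,0,0.011,-0.0279,0,0,0,0,0.011,-0.0279,0,0,0,0,0.011,-0.0279,0,0,0,0,0.011,-0.0279,0,0,0,0]'

```text
t: 26.7
position: [0.3953, -0.1941, 0.2985]
eef_rot: [0.074, 0.997, -0.0, 0.0]
wrist_force: [0.1, 0.1, -0.0]
finger_gap: 0.0395
```

Request:
arm_command --moves '[0.011,-0.0279,0,0,0,0,0.011,-0.0279,0,0,0,0,0.011,-0.0279,0,0,0,0,0,0,0,0,0,0,0,0,0,0,0,0,0,0,0.018,0,0,0,0,0,0.018,0,0,0,0,0,0.018,0,0,0,0,0,0.018,0,0,0,0,0,0.018,0,0,0,0,0,0.014,0,0,0,0,0,0,0,0,0,0,0,0,0,0,0]'

```text
t: 27.78
position: [0.3517, -0.2702, 0.1938]
eef_rot: [0.073, 0.997, 0.001, -0.001]
wrist_force: [0.2, -0.6, -0.2]
finger_gap: 0.0394
```

Request:
arm_command --moves '[0,0,0,0,0,0,0,0,0,0,0,0,0,0,0,0,0,0,0,0,-0.01,0,0,0,0,0,-0.018,0,0,0,0,0,-0.02,0,0,0,0,0,-0.02,0,0,0,0,0,-0.02,0,0,0,0,0,-0.018,0,0,0,0,0,0,0,0,0,0,0,0,0,0,0]' --hand 0.055

```text
t: 28.7
position: [0.3516, -0.2715, 0.3021]
eef_rot: [0.074, 0.997, -0.001, 0.001]
wrist_force: [-0.0, -0.8, 0.4]
finger_gap: 0.0548
```

```bash
python3 -c "
from plan import *
pick('A')"
```

```text
tilt deg [ 0.16 -0.16]
turn -0.76; 10 rows of [-0.0128  0.0256  0.0012]
turn -0.00; 5 rows of [0.     0.     0.0168]
```

Request:
arm_command --moves '[0,0,0,0,0,-0.76,-0.0128,0.0256,0.0012,0,0,0,-0.0128,0.0256,0.0012,0,0,0,-0.0128,0.0256,0.0012,0,0,0,-0.0128,0.0256,0.0012,0,0,0,-0.0128,0.0256,0.0012,0,0,0,-0.0128,0.0256,0.0012,0,0,0,-0.0128,0.0256,0.0012,0,0,0,-0.0128,0.0256,0.0012,0,0,0,-0.0128,0.0256,0.0012,0,0,0,-0.0128,0.0256,0.0012,0,0,0,0,0,0,0,0,0,0,0,0,0,0,0,0,0,0.017,0,0,0,0,0,0.017,0,0,0,0,0,0.017,0,0,0,0,0,0.017,0,0,0,0,0,0.016,0,0,0,0,0,0,0,0,0,0,0,0,0,0,0]' --hand 0.06

```text
t: 30.37
position: [0.4988, -0.0272, 0.2028]
eef_rot: [0.042, 0.999, 0.0, -0.002]
wrist_force: [0.8, 0.4, 0.4]
finger_gap: 0.0603
```

Request:
arm_command --moves '[0,0,0,0,0,0,0,0,0,0,0,0,0,0,0,0,0,0,0,0,0,0,0,0,0,0,0,0,0,0]' --hand 0.02

```text
t: 30.78
position: [0.5005, -0.0268, 0.2055]
eef_rot: [0.041, 0.999, -0.0, 0.001]
wrist_force: [-1.4, -0.8, 4.4]
finger_gap: 0.0395
```

```bash
python3 -c "
from plan import *
totecheck('t9');place(1,-1)"
```

```text
tote shift px 0 13 score 0.845
[ 0.528 -0.382 -8.5  ]
tilt deg [ 0.12 -0.05]
turn -0.00; 5 rows of [ 0.      0.     -0.0189]
turn 0.76; 12 rows of [-0.0067 -0.0289  0.    ]
turn -0.00; 6 rows of [0.     0.     0.0177]
```

Request:
arm_command --moves '[0,0,-0.012,0,0,0,0,0,-0.02,0,0,0,0,0,-0.02,0,0,0,0,0,-0.022,0,0,0,0,0,-0.02,0,0,0,0,0,0,0,0,0.76,-0.0067,-0.0289,0,0,0,0,-0.0067,-0.0289,0,0,0,0,-0.0067,-0.0289,0,0,0,0,-0.0067,-0.0289,0,0,0,0,-0.0067,-0.0289,0,0,0,0,-0.0067,-0.0289,0,0,0,0,-0.0067,-0.0289,0,0,0,0,-0.0067,-0.0289,0,0,0,0,-0.0067,-0.0289,0,0,0,0,-0.0067,-0.0289,0,0,0,0,-0.0067,-0.0289,0,0,0,0,-0.0067,-0.0289,0,0,0,0,0,0,0,0,0,0,0,0,0,0,0,0]'

```text
t: 32.5
position: [0.5279, -0.3825, 0.2981]
eef_rot: [0.075, 0.997, 0.0, -0.0]
wrist_force: [-0.3, 1.0, -0.1]
finger_gap: 0.0395
```

Request:
arm_command --moves '[0,0,0.018,0,0,0,0,0,0.018,0,0,0,0,0,0.018,0,0,0,0,0,0.018,0,0,0,0,0,0.018,0,0,0,0,0,0.014,0,0,0,0,0,0,0,0,0,0,0,0,0,0,0]'

```text
t: 33.17
position: [0.5282, -0.3805, 0.1938]
eef_rot: [0.074, 0.997, 0.001, -0.001]
wrist_force: [0.9, -0.3, -0.5]
finger_gap: 0.0393
```

Request:
arm_command --moves '[0,0,0,0,0,0,0,0,0,0,0,0,0,0,0,0,0,0,0,0,-0.01,0,0,0,0,0,-0.018,0,0,0,0,0,-0.02,0,0,0,0,0,-0.02,0,0,0,0,0,-0.02,0,0,0,0,0,-0.018,0,0,0,0,0,0,0,0,0,0,0,0,0,0,0]' --hand 0.055

```text
t: 34.08
position: [0.5286, -0.382, 0.303]
eef_rot: [0.074, 0.997, -0.002, 0.002]
wrist_force: [-0.6, -0.3, -0.9]
finger_gap: 0.0551
```

```bash
python3 -c "
from plan import *
pick('B')"
```

```text
tilt deg [ 0.21 -0.22]
turn -4.58; 16 rows of [-0.0055  0.0279  0.0008]
turn -0.00; 5 rows of [0.     0.     0.0168]
```

Request:
arm_command --moves '[0,0,0,0,0,-0.92,0,0,0,0,0,-0.92,0,0,0,0,0,-0.92,0,0,0,0,0,-0.91,0,0,0,0,0,-0.91,-0.0055,0.0279,0.0008,0,0,0,-0.0055,0.0279,0.0008,0,0,0,-0.0055,0.0279,0.0008,0,0,0,-0.0055,0.0279,0.0008,0,0,0,-0.0055,0.0279,0.0008,0,0,0,-0.0055,0.0279,0.0008,0,0,0,-0.0055,0.0279,0.0008,0,0,0,-0.0055,0.0279,0.0008,0,0,0,-0.0055,0.0279,0.0008,0,0,0,-0.0055,0.0279,0.0008,0,0,0,-0.0055,0.0279,0.0008,0,0,0,-0.0055,0.0279,0.0008,0,0,0,-0.0055,0.0279,0.0008,0,0,0,-0.0055,0.0279,0.0008,0,0,0,-0.0055,0.0279,0.0008,0,0,0]' --hand 0.06

```text
t: 35.75
position: [0.5031, 0.0457, 0.2866]
eef_rot: [-0.125, 0.992, 0.0, -0.001]
wrist_force: [0.2, -0.2, -0.1]
finger_gap: 0.0602
```

Request:
arm_command --moves '[-0.0055,0.0279,0.0008,0,0,0,0,0,0,0,0,0,0,0,0,0,0,0,0,0,0.017,0,0,0,0,0,0.017,0,0,0,0,0,0.017,0,0,0,0,0,0.017,0,0,0,0,0,0.016,0,0,0,0,0,0,0,0,0,0,0,0,0,0,0]'

```text
t: 36.58
position: [0.5018, 0.0718, 0.202]
eef_rot: [-0.125, 0.992, 0.0, -0.002]
wrist_force: [-0.9, 0.2, 0.7]
finger_gap: 0.0598
```

Request:
arm_command --moves '[0,0,0,0,0,0,0,0,0,0,0,0,0,0,0,0,0,0,0,0,0,0,0,0,0,0,0,0,0,0]' --hand 0.02

```text
t: 37.0
position: [0.503, 0.0727, 0.2047]
eef_rot: [-0.125, 0.992, -0.0, 0.001]
wrist_force: [0.6, -0.4, 3.7]
finger_gap: 0.0394
```

```bash
python3 -c "
from plan import *
totecheck('t10');place(0,-1)"
```

```text
tote shift px 1 13 score 0.813
[ 0.434 -0.368 -8.5  ]
tilt deg [ 0.14 -0.03]
turn -0.00; 5 rows of [ 0.      0.     -0.0191]
turn 4.58; 15 rows of [ 0.0002 -0.0297  0.    ]
turn -0.00; 6 rows of [0.     0.     0.0177]
```

Request:
arm_command --moves '[0,0,-0.012,0,0,0,0,0,-0.02,0,0,0,0,0,-0.02,0,0,0,0,0,-0.022,0,0,0,0,0,-0.021,0,0,0,0,0,0,0,0,0.92,0,0,0,0,0,0.92,0,0,0,0,0,0.92,0,0,0,0,0,0.91,0,0,0,0,0,0.91,0.0002,-0.0297,0,0,0,0,0.0002,-0.0297,0,0,0,0,0.0002,-0.0297,0,0,0,0,0.0002,-0.0297,0,0,0,0,0.0002,-0.0297,0,0,0,0,0.0002,-0.0297,0,0,0,0,0.0002,-0.0297,0,0,0,0,0.0002,-0.0297,0,0,0,0,0.0002,-0.0297,0,0,0,0,0.0002,-0.0297,0,0,0,0]'

```text
t: 38.72
position: [0.4558, -0.2217, 0.2986]
eef_rot: [0.074, 0.997, 0.0, -0.0]
wrist_force: [1.6, -0.1, -0.3]
finger_gap: 0.0395
```

Request:
arm_command --moves '[0.0002,-0.0297,0,0,0,0,0.0002,-0.0297,0,0,0,0,0.0002,-0.0297,0,0,0,0,0.0002,-0.0297,0,0,0,0,0.0002,-0.0297,0,0,0,0,0,0,0,0,0,0,0,0,0,0,0,0,0,0,0.018,0,0,0,0,0,0.018,0,0,0,0,0,0.018,0,0,0,0,0,0.018,0,0,0,0,0,0.018,0,0,0,0,0,0.014,0,0,0,0,0,0,0,0,0,0,0,0,0,0,0]'

```text
t: 39.97
position: [0.4335, -0.3659, 0.1936]
eef_rot: [0.073, 0.997, 0.001, -0.001]
wrist_force: [0.2, -0.1, -1.3]
finger_gap: 0.0391
```

Request:
arm_command --moves '[0,0,0,0,0,0,0,0,0,0,0,0,0,0,0,0,0,0,0,0,-0.01,0,0,0,0,0,-0.018,0,0,0,0,0,-0.02,0,0,0,0,0,-0.02,0,0,0,0,0,-0.02,0,0,0,0,0,-0.018,0,0,0,0,0,0,0,0,0,0,0,0,0,0,0]' --hand 0.055

```text
t: 40.88
position: [0.434, -0.3679, 0.3032]
eef_rot: [0.074, 0.997, -0.002, 0.002]
wrist_force: [0.0, -0.8, -0.2]
finger_gap: 0.0548
```

```bash
python3 -c "
from plan import *
pick('C')"
```

```text
tilt deg [ 0.2  -0.24]
turn -0.48; 18 rows of [-0.0008  0.0297  0.0007]
turn -0.00; 5 rows of [0.     0.     0.0168]
```

Request:
arm_command --moves '[0,0,0,0,0,-0.48,-0.0008,0.0297,0.0007,0,0,0,-0.0008,0.0297,0.0007,0,0,0,-0.0008,0.0297,0.0007,0,0,0,-0.0008,0.0297,0.0007,0,0,0,-0.0008,0.0297,0.0007,0,0,0,-0.0008,0.0297,0.0007,0,0,0,-0.0008,0.0297,0.0007,0,0,0,-0.0008,0.0297,0.0007,0,0,0,-0.0008,0.0297,0.0007,0,0,0,-0.0008,0.0297,0.0007,0,0,0,-0.0008,0.0297,0.0007,0,0,0,-0.0008,0.0297,0.0007,0,0,0,-0.0008,0.0297,0.0007,0,0,0,-0.0008,0.0297,0.0007,0,0,0,-0.0008,0.0297,0.0007,0,0,0,-0.0008,0.0297,0.0007,0,0,0,-0.0008,0.0297,0.0007,0,0,0,-0.0008,0.0297,0.0007,0,0,0,0,0,0,0,0,0]' --hand 0.06

```text
t: 42.55
position: [0.5042, 0.1662, 0.2864]
eef_rot: [0.051, 0.999, 0.001, -0.001]
wrist_force: [-0.5, 1.1, -0.8]
finger_gap: 0.0603
```

Request:
arm_command --moves '[0,0,0,0,0,0,0,0,0.017,0,0,0,0,0,0.017,0,0,0,0,0,0.017,0,0,0,0,0,0.017,0,0,0,0,0,0.016,0,0,0,0,0,0,0,0,0,0,0,0,0,0,0]'

```text
t: 43.22
position: [0.5039, 0.1617, 0.2023]
eef_rot: [0.054, 0.999, -0.001, -0.002]
wrist_force: [0.9, -0.6, -0.5]
finger_gap: 0.06
```

Request:
arm_command --moves '[0,0,0,0,0,0,0,0,0,0,0,0,0,0,0,0,0,0,0,0,0,0,0,0,0,0,0,0,0,0]' --hand 0.02

```text
t: 43.63
position: [0.5053, 0.1627, 0.2051]
eef_rot: [0.053, 0.999, 0.0, 0.001]
wrist_force: [0.3, -0.9, 4.0]
finger_gap: 0.0398
```

```bash
python3 -c "
from plan import *
totecheck('t11');place(-1,-1)"
```

```text
tote shift px 1 13 score 0.763
[ 0.34  -0.354 -8.5  ]
tilt deg [ 0.13 -0.  ]
turn -0.00; 5 rows of [ 0.     0.    -0.019]
turn 0.48; 19 rows of [ 0.0046 -0.0282  0.    ]
turn -0.00; 6 rows of [0.     0.     0.0177]
```

Request:
arm_command --moves '[0,0,-0.012,0,0,0,0,0,-0.02,0,0,0,0,0,-0.02,0,0,0,0,0,-0.022,0,0,0,0,0,-0.021,0,0,0,0,0,0,0,0,0.48,0.0046,-0.0282,0,0,0,0,0.0046,-0.0282,0,0,0,0,0.0046,-0.0282,0,0,0,0,0.0046,-0.0282,0,0,0,0,0.0046,-0.0282,0,0,0,0,0.0046,-0.0282,0,0,0,0,0.0046,-0.0282,0,0,0,0,0.0046,-0.0282,0,0,0,0,0.0046,-0.0282,0,0,0,0,0.0046,-0.0282,0,0,0,0,0.0046,-0.0282,0,0,0,0,0.0046,-0.0282,0,0,0,0,0.0046,-0.0282,0,0,0,0,0.0046,-0.0282,0,0,0,0]'

```text
t: 45.35
position: [0.3818, -0.2192, 0.299]
eef_rot: [0.074, 0.997, 0.0, 0.0]
wrist_force: [0.7, 0.3, -1.2]
finger_gap: 0.0395
```

Request:
arm_command --moves '[0.0046,-0.0282,0,0,0,0,0.0046,-0.0282,0,0,0,0,0.0046,-0.0282,0,0,0,0,0.0046,-0.0282,0,0,0,0,0.0046,-0.0282,0,0,0,0,0,0,0,0,0,0,0,0,0,0,0,0,0,0,0.018,0,0,0,0,0,0.018,0,0,0,0,0,0.018,0,0,0,0,0,0.018,0,0,0,0,0,0.018,0,0,0,0,0,0.014,0,0,0,0,0,0,0,0,0,0,0,0,0,0,0]'

```text
t: 46.6
position: [0.3392, -0.353, 0.1941]
eef_rot: [0.073, 0.997, 0.001, -0.001]
wrist_force: [-0.4, 0.0, -0.6]
finger_gap: 0.0396
```

Request:
arm_command --moves '[0,0,0,0,0,0,0,0,0,0,0,0,0,0,0,0,0,0,0,0,-0.01,0,0,0,0,0,-0.018,0,0,0,0,0,-0.02,0,0,0,0,0,-0.02,0,0,0,0,0,-0.02,0,0,0,0,0,-0.02,0,0,0,0,0,-0.02,0,0,0,0,0,0,0,0,0,0,0,0,0,0,0]' --hand 0.055

```text
t: 47.6
position: [0.3394, -0.3549, 0.3257]
eef_rot: [0.074, 0.997, -0.002, 0.002]
wrist_force: [-0.4, 0.3, -0.3]
finger_gap: 0.0549
```

```bash
python3 -c "
from plan import *
plan([(.735,.066,.36,0,.035),(.735,.066,.28,0,.02)])"
```

```text
tilt deg [ 0.18 -0.29]
turn -1.70; 17 rows of [-0.0233  0.0248 -0.002 ]
turn 0.00; 4 rows of [0.   0.   0.02]
```

Request:
arm_command --moves '[0,0,0,0,0,-0.85,0,0,0,0,0,-0.85,-0.023,0.0248,-0.002,0,0,0,-0.023,0.0248,-0.002,0,0,0,-0.023,0.0248,-0.002,0,0,0,-0.023,0.0248,-0.002,0,0,0,-0.023,0.0248,-0.002,0,0,0,-0.023,0.0248,-0.002,0,0,0,-0.023,0.0248,-0.002,0,0,0,-0.023,0.0248,-0.002,0,0,0,-0.023,0.0248,-0.002,0,0,0,-0.023,0.0248,-0.002,0,0,0,-0.023,0.0248,-0.002,0,0,0,-0.023,0.0248,-0.002,0,0,0,-0.023,0.0248,-0.002,0,0,0,-0.023,0.0248,-0.002,0,0,0,-0.023,0.0248,-0.002,0,0,0,-0.023,0.0248,-0.002,0,0,0,-0.023,0.0248,-0.002,0,0,0,0,0,0,0,0,0]' --hand 0

```text
t: 49.27
position: [0.7321, 0.0715, 0.3548]
eef_rot: [-0.002, 1.0, 0.001, -0.0]
wrist_force: [-0.1, 0.0, -0.7]
finger_gap: 0.0001
```

Run:
```python
from h import *
t=snap('top','t12');s=snap('scene','s12');o=s['obs'];print(o['position'],o['eef_rot'])
a=cv2.resize(t['image'][190:365,370:520,::-1],(390,455),interpolation=2);b=cv2.resize(s['image'][150:350,150:330,::-1],(410,455),interpolation=2)
cv2.imwrite('pics/v6.png',cv2.convertScaleAbs(np.hstack([a,b]),alpha=1.3))
```

```text
[0.73096706 0.06963079 0.35458803] [-1.60295913e-03  9.99998197e-01 -4.85917981e-06 -1.01852338e-03]
```

View pics/v6.png

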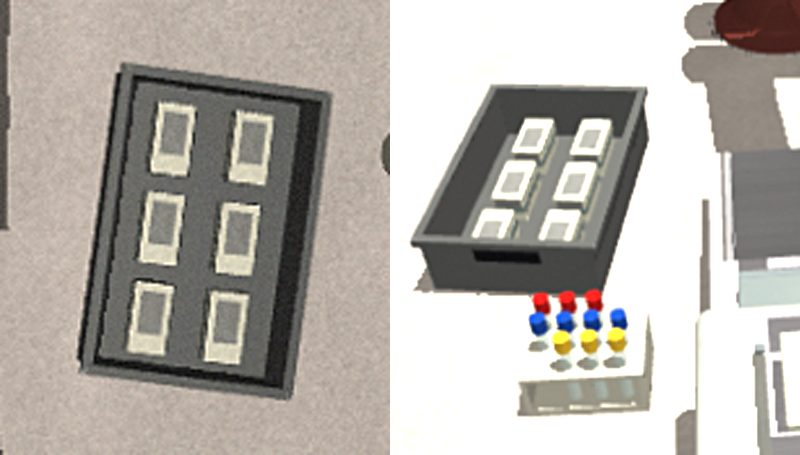

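All six cartons lie flat in the tote and the rack is undisturbed. Now I'll pull the guard shut.

Request:
arm_command --moves '[0,-0.003,0.02,0,0,0,0,0,0.02,0,0,0,0,0,0.02,0,0,0,0,0,0.015,0,0,0,0,0,0,0,0,0,0,0,0,0,0,0,0.01,0,0,0,0,0,0.014,0,0,0,0,0,0.018,0,0,0,0,0,0.018,0,0,0,0,0,0.018,0,0,0,0,0,0.018,0,0,0,0,0,0.018,0,0,0,0,0,0.018,0,0,0,0,0,0.018,0,0,0,0,0,0.018,0,0,0,0,0,0.018,0,0,0,0,0,0.018,0,0,0,0,0,0.012,0,0,0,0,0,0,0,0,0,0,0]'

```text
t: 51.03
position: [0.5131, 0.0643, 0.2836]
eef_rot: [-0.0, 1.0, -0.0, 0.001]
wrist_force: [-0.8, -0.1, -0.2]
finger_gap: -0.0001
```

Request:
arm_command --moves '[0.008,0,0,0,0,0,0.008,0,0,0,0,0,0.006,0,0,0,0,0,0.005,0,0,0,0,0,0.004,0,0,0,0,0,0,0,0,0,0,0]'

```text
t: 51.53
position: [0.4854, 0.0641, 0.2831]
eef_rot: [0.0, 1.0, 0.0, 0.008]
wrist_force: [20.1, -0.3, -10.2]
finger_gap: -0.0002
```

Request:
arm_command --moves '[0.002,0,0,0,0,0,0,0,0,0,0,0]'

```text
t: 51.7
position: [0.4845, 0.0641, 0.2832]
eef_rot: [0.0, 1.0, 0.0, 0.011]
wrist_force: [27.3, 1.6, -15.7]
finger_gap: 0.0002
```

Request:
arm_command --moves '[-0.008,0,0,0,0,0,-0.012,0,0,0,0,0,0,0,-0.02,0,0,0,0,0,-0.03,0,0,0,0,0,-0.03,0,0,0,0.002,0.028,0,0,0,0,0.002,0.028,0,0,0,0,0.002,0.028,0,0,0,0,0.002,0.028,0,0,0,0,0.002,0.028,0,0,0,0,0.002,0.028,0,0,0,0,0.002,0.028,0,0,0,0,0.002,0.028,0,0,0,0,0.002,0.028,0,0,0,0,0.002,0.028,0,0,0,0,0,0,0,0,0,0,0,0,0,0,0,0]' --hand 0.05

```text
t: 53.12
position: [0.4804, 0.3451, 0.3607]
eef_rot: [-0.001, 1.0, -0.001, -0.001]
wrist_force: [0.7, 0.4, -0.7]
finger_gap: 0.0504
```

Run:
```python
from plan import *
print(cur());w=snap('wrist','w13');t=snap('top','t13');s=snap('scene','s13')
print(proj(w,[[.473,.353,.106]]))
a=cv2.resize(t['image'][235:300,170:380,::-1],(800,248),interpolation=2);b=cv2.resize(w['image'][130:410,:,::-1],(800,350))
cv2.imwrite('pics/v7.png',np.vstack([a,b]))
plan([(.474,.3535,.262,-.3,.015)])
```

```text
(array([0.48035805, 0.34513048, 0.36074928]), 0.1420096892103663, array([[-0.9999943 , -0.00248254, -0.00229004],
       [-0.00247853,  0.99999539, -0.00175441],
       [ 0.00229439, -0.00174872, -0.99999584]]))
[[330.54468521 235.92357636]]
tilt deg [-0.07 -0.06]
turn 0.05; 7 rows of [0.001  0.0014 0.0142]
```

View pics/v7.png

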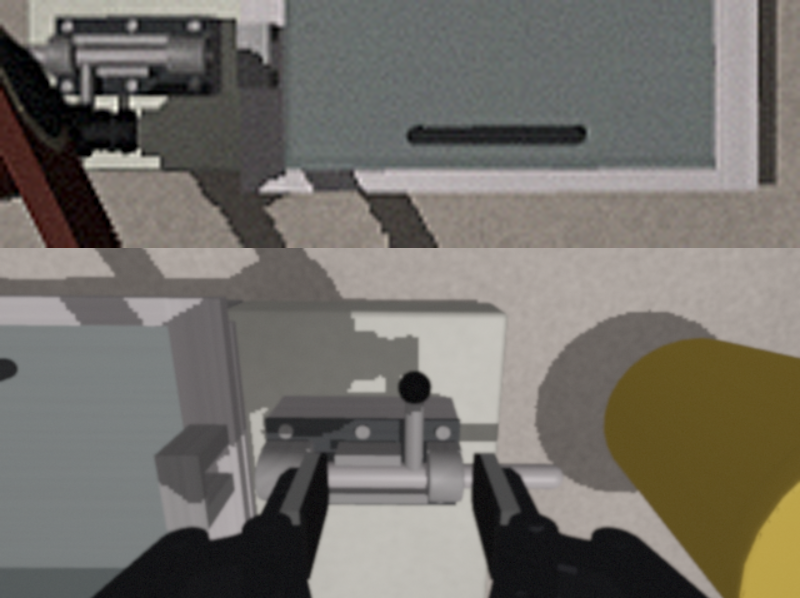

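The guard's front edge and handle match the original shut picture to within about 0.4 px. The knob is at wrist (331, 242), as predicted, so I'll regrasp it.

Request:
arm_command --moves '[0.0016,0.0024,0.012,0,0,0,0.0016,0.0024,0.012,0,0,0,0.0016,0.0024,0.012,0,0,0,0.0016,0.0022,0.012,0,0,0,0,0,0.013,0,0,0,0,0,0.013,0,0,0,0,0,0.013,0,0,0,0,0,0.0115,0,0,0,0,0,0,0,0,0,0,0,0,0,0,0]'

```text
t: 54.1
position: [0.4744, 0.3535, 0.262]
eef_rot: [0.0, 1.0, -0.001, -0.001]
wrist_force: [0.2, -1.0, -0.5]
finger_gap: 0.0498
```

Request:
arm_command --moves '[0,0,0,0,0,0,0,0,0,0,0,0,0,0,0,0,0,0,0,0,0,0,0,0,0,0,0,0,0,0,0,0,0,0,0,0,0,0,0,0,0,0]' --hand 0 --grip_force 25

```text
t: 54.68
position: [0.4751, 0.3531, 0.2645]
eef_rot: [-0.0, 1.0, -0.001, 0.001]
wrist_force: [-0.2, -5.2, 4.0]
finger_gap: 0.0162
```

Request:
arm_command --moves '[-0.0005,0,-0.007,0,0,0,-0.0014,0,-0.0069,0,0,0,-0.0023,0,-0.0066,0,0,0,-0.0032,0,-0.0062,0,0,0,-0.004,0,-0.0058,0,0,0,-0.0047,0,-0.0052,0,0,0,-0.0054,0,-0.0045,0,0,0,-0.006,0,-0.0037,0,0,0,-0.0064,0,-0.0029,0,0,0,-0.0067,0,-0.002,0,0,0,0,0,0,0,0,0,0,0,0,0,0,0]'

```text
t: 55.68
position: [0.5154, 0.353, 0.3148]
eef_rot: [0.0, 1.0, -0.001, -0.001]
wrist_force: [-1.2, -5.4, 0.8]
finger_gap: 0.0158
```

Now shoot it home (−y 50 mm).

Request:
arm_command --moves '[0,-0.006,0,0,0,0,0,-0.008,0,0,0,0,0,-0.008,0,0,0,0,0,-0.008,0,0,0,0,0,-0.008,0,0,0,0,0,-0.007,0,0,0,0,0,-0.005,0,0,0,0,0,0,0,0,0,0,0,0,0,0,0,0]'

```text
t: 56.43
position: [0.5154, 0.3029, 0.3148]
eef_rot: [0.0, 1.0, -0.001, 0.0]
wrist_force: [-3.1, -0.1, 6.3]
finger_gap: 0.0159
```

Request:
arm_command --moves '[0,-0.001,0,0,0,0,0,-0.001,0,0,0,0,0,0,0,0,0,0]'

```text
t: 56.68
position: [0.5153, 0.3018, 0.3149]
eef_rot: [0.0, 1.0, 0.001, 0.0]
wrist_force: [-3.4, 3.5, 5.3]
finger_gap: 0.0159
```

Request:
arm_command --moves '[0,-0.001,0,0,0,0,0,-0.0005,0,0,0,0,0,0,0,0,0,0]'

```text
t: 56.93
position: [0.5152, 0.3012, 0.3149]
eef_rot: [-0.0, 1.0, 0.002, 0.001]
wrist_force: [-2.9, 7.4, 4.7]
finger_gap: 0.0159
```

The stop is firm, so the bolt is fully home. Lower the handle and release.

Request:
arm_command --moves '[0.0067,0.0008,0.002,0,0,0,0.0064,0,0.0029,0,0,0,0.006,0,0.0037,0,0,0,0.0054,0,0.0045,0,0,0,0.0047,0,0.0052,0,0,0,0.004,0,0.0058,0,0,0,0.0032,0,0.0062,0,0,0,0.0023,0,0.0066,0,0,0,0.0014,0,0.0069,0,0,0,0.0005,0,0.0055,0,0,0,0,0,0,0,0,0]'

```text
t: 57.85
position: [0.4752, 0.3018, 0.2661]
eef_rot: [-0.0, 1.0, 0.001, 0.001]
wrist_force: [-1.8, 4.5, 4.9]
finger_gap: 0.0157
```

Request:
arm_command --moves '[0,0,0,0,0,0,0,0,0,0,0,0,0,0,0,0,0,0,0,0,0,0,0,0,0,0,-0.02,0,0,0,0,0,-0.025,0,0,0,0,0,-0.025,0,0,0,0,0,-0.025,0,0,0,0.03,0,-0.01,0,0,0,0.03,0,-0.01,0,0,0,0.03,0,-0.01,0,0,0,0,0,0,0,0,0,0,0,0,0,0,0,0,0,0,0,0,0]' --hand 0.05

```text
t: 59.02
position: [0.3848, 0.3009, 0.3894]
eef_rot: [-0.0, 1.0, -0.0, 0.0]
wrist_force: [0.8, 0.4, 0.3]
finger_gap: 0.0502
```

Run:
```python
from plan import *
print(cur()[0]);w=snap('wrist','w14');t=snap('top','t14');s=snap('scene','s14')
print('home knob px: wrist',proj(w,[[.474,.3025,.106]]),'scene',S if 0 else (435,205.8))
a=cv2.resize(s['image'][180:260,270:480,::-1],(800,305),interpolation=2);b=cv2.resize(w['image'][120:360,:,::-1],(800,295))
cv2.imwrite('pics/v8.png',np.vstack([a,b]))
o=load('top0')['image'].astype(int)
for n,(r0,r1,c0,c1) in dict(rack=(145,192,388,446),bottle=(228,264,514,558),bin=(215,280,76,135)).items(): print(n,np.abs(o-t['image'])[r0:r1,c0:c1].mean().round(1))
```

```text
[0.38479224 0.30088017 0.38938192]
home knob px: wrist [[320.33633466 337.33190194]] scene (435, 205.8)
rack 7.6
bottle 6.9
bin 7.4
```

View pics/v8.png

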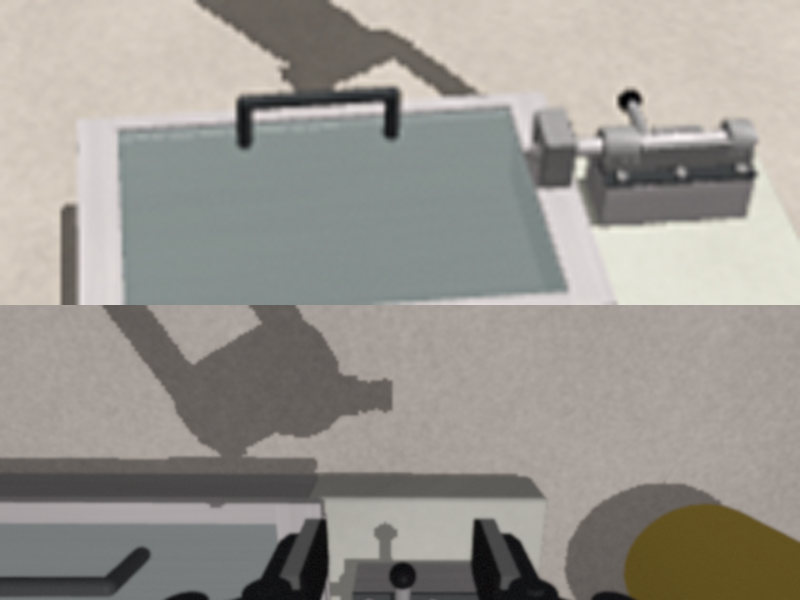

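Knob at scene pixel (435.1, 206.2), against (435, 205.8) at the start. So the bolt is home, the handle is down, the guard is shut and the tray is empty. Handing in.

Run:
```python
from plan import *
totecheck('t15');o=load('top0')['image'].astype(int);t=load('t15')['image'];print('bg noise',np.abs(o-t)[60:140,440:560].mean())
print(bot.sign_off())
```

```text
tote shift px 2 13 score 0.738
bg noise 7.9609375
the job is handed in; nothing more can be done
None
```

The job is done and handed in at about 59 s, well inside the 210 s limit. I unlocked and pushed back the guard, and moved all six cartons into the tote. Then I pulled the guard shut, shot the bolt home and dropped its handle back in its notch.

What the last checks showed:
- **Cartons:** all six lie flat in one layer in the tote, below its rim, in the last close view of it. The tray looked empty through the shut guard.
- **Guard:** its front edge and bow handle match the opening picture to within about 0.4 px, and it pulled up firmly against its stop.
- **Bolt:** the knob is within 0.5 px of where it started, and pushing the bolt further met a firm stop. The final picture shows the handle down.
- **Other items:** the pictures around the wash bottle, tube rack and sharps bin differ from the start only by camera noise.
- **Gripper:** it is clear of everything.

The tote was knocked about 36 mm towards the robot after the first carton was placed. I measured its new position before placing the other five.

Two checks were less clean:
- **Tote match:** the final automatic check gave 2 px sideways and a lower score (0.74). I put this down to the cartons now inside it and did not look at it again.
- **Wrist camera:** its view of the knob sat about 5 px off the prediction each time, within calibration error, and did not affect the grasps.

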